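# Snap the cover onto the relay enclosure and keep it pressed

### The job

Take the cover that fits the open relay enclosure out of the parts tray and press it down squarely onto the enclosure until the clips at both ends snap over it. Then keep pressing down firmly to bed the seal, and finish with your push still on the closed cover: do not let up. Leave the other parts in the tray and the tools on the bench where they lie.

Things in the scene. Friction and masses are not known exactly. Their poses are not given: they have to be found in the camera images.
- cover_mid (a point): The cover that fits: light grey plastic, 20 mm tall, right side up in the tray. Top half a solid cap 82 (its x) x 56 (y) x 10 mm; below it a lip 69 x 39 x 10 mm, its foot tapered 3 mm. Each x end has a lug 18 wide, 2.5 high, out 4.5 mm, at the cap's underside. Point: centre, half-way up = plane of the cap's underside, 10 mm over the tray floor; z up. Fits either way round. Grip the cap's 56 mm width.
- mouth (a point): Centre of the enclosure's open top, in the plane of its rim, 40 mm above the bench; z up, x the long way. The cover is home when cover_mid is at this point and the long axes agree. Set on loosely, its lugs rest on the clips' ramps, cover_mid about 8 mm higher. Pressing it through takes about 9 to 18 N; at 4 to 6 mm above home the force drops suddenly as a clip lets go (both at once or one end after the other).
- enclosure: Light grey plastic box 80 (x) x 50 (y) x 34 mm, 4 mm walls (opening 72 x 42 mm), a relay board inside, screwed on a dark grey metal plate 170 x 130 x 6 mm that does not move. A sprung clip stands at each x end; two black cable glands low on the -y side. Origin: centre of the plate's underside. The cover's cap overhangs the 50 mm width by 3 mm a side, so gripping fingers may reach below the cap.
- clip_a (a joint): Sprung plastic clip on the enclosure's +x end, 18 mm wide, hinged near the bottom, top 13 mm above the rim; nose 43 mm from the mouth's centre, ramp above it leaning outward. Value in rad: 0 upright (at rest, and again when snapped over the lug), up to about 0.1 while a lug forces it outward.
- clip_b (a joint): The same clip on the -x end.
- tray: Dark grey plastic parts tray 316 mm (x) x 226 mm (y) x 36 mm, walls and floor 3 mm, open on top; it does not move. Origin: centre of its underside, on the bench.
- small_cover_mid (a point): A smaller cover of the same make that does not fit: cap 56 x 42 mm, 20 mm tall, in the tray. Its centre, half-way up (10 mm above the tray floor).
- gear_mid (a point): Clutter in the tray: white plastic spur gear, 30 mm diameter, 18 mm tall over the hub; point 10 mm above its underside.
- motor_mid (a point): Clutter in the tray: small steel motor can standing on end, 24 mm diameter, 37 mm tall with the shaft; point 10 mm above its underside.
- gland_mid (a point): Clutter in the tray: black cable gland, 25 mm diameter, 28 mm tall; point 10 mm above its underside.
- spacer_mid (a point): Clutter in the tray: aluminium spacer, 18 mm diameter, 22 mm tall; point 10 mm above its underside.
- knob_mid (a point): Clutter in the tray: black control knob, 26 mm diameter, 16 mm tall; point 10 mm above its underside.
- terminal_mid (a point): Clutter in the tray: green terminal block, 22 x 18 x 20 mm; point 10 mm above its underside.
- standoff_mid (a point): Clutter in the tray: brass hexagonal standoff on end, 15 mm across, 32 mm tall with its stud; point 10 mm above its underside.
- heatsink_mid (a point): Clutter in the tray: small black finned heatsink, 22 x 22 x 18 mm; point 10 mm above its underside.
- screwdriver_grip (a point): Screwdriver lying on the bench, about 190 mm long; a point on its handle. Leave it.
- breadboard_mid (a point): White breadboard 55 x 165 x 9 mm on the bench; its centre. Leave it.
- multimeter_mid (a point): Hand-held multimeter 82 x 165 x 36 mm lying on the bench; centre of its case. Leave it.
Mind the look-alikes: they are no part of the job. What is shaped like the part that bears cover_mid but black or orange is not meant.

How it is judged:
On the way, in this order (a step that is already met when the one before it is completed fails the run):
1. the cover is lifted clear of the tray by the gripper (height (world z) of cover_mid above 0.065 m and contact force between the fingers and cover above 1 N), for 0.2 s.
2. the cover is home on the rim with both clips sprung back over its lugs (z of cover_mid in the frame of mouth between -0.003 and 0.0015 m and horizontal distance between cover_mid and mouth below 0.004 m and angle between the x axis of cover_mid and the x axis of mouth, either way round below 0.08 rad and angle between cover_mid's own z axis and vertical below 0.05 rad and value of joint each of clip_a, clip_b below 0.04 rad), for 0.3 s.
At the end, for the whole second after the job is handed in: The cover is home on the enclosure (its cap within 1.5 mm of the rim, within 4 mm and about 4.5 degrees of square), upright, both clips back within 0.04 rad of rest, and the robot is still pressing it onto the rim with more than 5 N through the last second (all of step 2 and contact force between cover and enclosure above 5 N and contact force between the fingers and cover above 4 N); the arm keeps its last pose, push and grip.
It fails at once if another part is lifted out of the tray (height (world z) of any of small_cover_mid, gear_mid, motor_mid, gland_mid, spacer_mid, knob_mid, terminal_mid, standoff_mid, heatsink_mid above 0.06 m).
It fails at once if a tool on the bench is moved by more than 30 mm (distance of any of screwdriver_grip, breadboard_mid, multimeter_mid from where it was at the start of the episode above 0.03 m).
It also fails if it takes over 58 s, if anything falls off the work surface, if the arm or the gripper's body presses on something with over 40 N, if the wrist force passes 120 N, or if a joint passes its speed limit or range.

### The arm

A 6-joint arm with a two-finger parallel gripper is mounted at the origin on the work surface. World frame = base frame: x ahead of the robot, y to its left, z up, the work surface at z = 0. Lengths are in m, angles in rad, forces in N, time in s.
With the tool pointing down it reaches from about 0.4 to 0.825 m from the base axis. Payload 7 kg.
Tool frame: the origin (TCP) lies midway between the tips of the shut fingers; the grasp point (between the pads) lies manip.grip_depth behind it (manip.grip_depth is the distance from the TCP to the grasp point, in m); z points along the fingers, y is the direction in which the jaws open and shut (so a half turn about z gives the same grasp; the last joint's range is limited). The gripper opens to 85 mm and grips with 20 to 120 N. Pads are 22 mm wide; open, the fingers measure 114 mm over their backs; the gripper's body (76 mm by 85 mm) begins 54 mm behind the grasp point. The pads swing forward as they close: fully open they stand 13 mm farther back than shut.
Start: joints at [1.589, 0.359, 0.012, 0, -1.224, -0.288], TCP at [0.18, 0.651, 0.231] pointing down, gripper open.
Joint ranges: [-3.07, 3.07], [-1.43, 2.12], [-1.02, 1.25], [-3.03, 1.67], [-3.05, -0], [-3.03, 3.03]. Speed limits (rad/s): [2.39, 2.39, 3.01, 3.14, 3.14, 3.14].

### API

Orientations are given as [roll, pitch, yaw] about the fixed x, y, z axes, in that order (R = Rz(yaw) Ry(pitch) Rx(roll)).
In Python, from cell import telemetry, eyes, order, finder, manip gives the robot as it stands.
- The arm moves only by the tool move_arm, never from a script. Its argument "motion" is a list that holds one entry, the list of rows, each a list of 7 numbers: the shift along the tool's x, y, z in m, then the turn, a rotation vector about the tool's x, y, z in degrees, then the closure, from -1 (fully open) to 1 (shut). A call has 1 to 8 rows; each row is the pose to reach, as a shift and turn from the pose commanded when the call began, along the tool's axes at that moment; what a row does not reach only later rows make up. A row lasts 1/12 s, in which the tool goes at most 41.7 mm and 7.16 degrees, less where a joint would pass 70% of its speed; a pose out of reach is approached as far as the arm can. A call with a gripper value outside its range is refused whole. The fingers move at their own pace and stop on an object; the grip force is fixed at half the most. Time passes only in rows, so rows that repeat a pose let the fingers close. It gives the time, the measured TCP pose, the force and the opening at its end, in the units of the state.
- telemetry.get_obs(): the state, without advancing time (a new reading comes with each control period).
- eyes.snapshot(name): name is "scene" or "top"; returns the picture (400x640x3 uint8, red, green, blue); there is no depth.
- eyes.get_calibration(name): a dict with "fx", "fy", "cx", "cy" (pixels), "rvec" (rotation vector, rad) and "tvec" (3), from world to camera coordinates, as OpenCV has them. Camera axes: x right, y down, z forward; pixel columns grow to the right and rows downward; lengths in m; the calibration is good to about 2 mm. A picture is of the moment at which its call begins. get_calibration takes no time and is no camera call.
- order.sign_off(): hands the job in, once; it reports no verdict.
Trained networks look in the newest picture that a camera, given by its name, has taken for a name from the list of things; names that differ only in an ending like _2 or _b are one class to them, and where a whole thing is asked for, a point or a joint stands for the part that bears it (a point fixed in the world has none). Each returns a list of dicts, best first, with "score" (0 to 1); they miss things now and then, are a little off and sometimes report something else, mostly with a low value. They report only what shows in the picture. A call takes as long as a camera call. They do not tell look-alikes from the thing itself.
- finder.look_for(target, camera): "xyz" ([x, y, z] in m, in the coordinates of the camera as it stood for that picture, good to about 4 mm: the middle of the surface that is visible of it).
- finder.pinpoint(target, camera): "xyz" ([x, y, z] in m, in the coordinates of the camera as it stood for that picture, good to about 4 mm: a listed point, or the origin of a listed thing).
The state is a dict: "clock": time; "joints": joint angles; "joint_velocities": joint speeds; "effort": joint torques, N m; "tcp_pos": TCP position; "tool_rot": TCP orientation; "force": force on the tool from outside, world axes, zero at the start; "ft_torque": the same for the moment, N m; "opening": finger opening in m.
Only numpy, scipy, OpenCV 4.12 (cv2) and the standard library are available. Lean on these libraries where they do the work, as an engineer would, in place of code of your own. Each camera call takes 0.05 s, during which the arm holds its last target. There are 200 camera calls.

## Working session

There is one attempt and no reset: what is moved stays moved. The work goes in short steps, Python scripts to look and compute and a tool call to move; the robot and the scene stay as the last step left them, time stands still between calls to the robot, and variables do not carry over. Pictures are saved under pics/ and viewed, about 8 in all and at most 12, crops included, and the job is handed in when it is done.

Besides the shell and the picture viewer there is one more tool, called in YAML: its name, and indented under it one key for each argument. move_arm: Moves the arm, as the interface text tells. Its arguments: {"type":"object","properties":{"motion":{"type":"array"}},"required":["motion"]}

```bash
mkdir -p pics; cat > h.py <<'E'
import numpy as np, cv2
from cell import telemetry, eyes, order, finder, manip
def cal(n):
    c=eyes.get_calibration(n); K=np.array([[c['fx'],0,c['cx']],[0,c['fy'],c['cy']],[0,0,1]])
    return K,cv2.Rodrigues(np.array(c['rvec'],float))[0],np.array(c['tvec'],float)
def w(n,p):
    K,R,t=cal(n); return R.T@(np.array(p)-t)
def proj(n,P):
    K,R,t=cal(n); q=K@(R@np.array(P)+t); return q[:2]/q[2]
def ray(n,uv,z):
    K,R,t=cal(n); d=R.T@np.linalg.inv(K)@np.array([uv[0],uv[1],1.]); o=-R.T@t
    return o+d*(z-o[2])/d[2]
def snap(n,f):
    im=eyes.snapshot(n); cv2.imwrite('pics/'+f,im[:,:,::-1]); return im
E
python3 - <<'E'
from h import *
o=telemetry.get_obs(); print(o, manip.grip_depth)
for n in ('scene','top'):
    snap(n,n+'0.png')
    K,R,t=cal(n); print(n,K[0,0],-R.T@t)
    for k in ('cover_mid','mouth','small_cover_mid','enclosure'):
        for d in finder.pinpoint(k,n)[:4]:
            P=w(n,d['xyz']); print(n,k,round(d['score'],2),P.round(4),proj(n,P).round(0))
E
```

```text
{'clock': 0.0, 'joints': array([ 1.58912106e+00,  3.59394790e-01,  1.10502947e-02, -3.58998031e-04,
       -1.22405918e+00, -2.88090824e-01]), 'joint_velocities': array([-6.39856303e-04, -7.07564945e-04,  1.22034424e-04,  4.85033298e-05,
       -1.38053346e-03,  3.39851218e-04]), 'effort': array([ 1.04140476e-03, -5.83324742e+01,  2.93418682e+01,  6.93685591e+00,
       -6.00621031e-03,  1.85542547e-05]), 'tcp_pos': array([0.17979146, 0.65012323, 0.23035323]), 'tool_rot': array([ 3.13995566e+00, -1.33158270e-04, -2.69888248e-01]), 'force': array([ 0.07526048, -0.07023029, -0.20608329]), 'ft_torque': array([-0.04916565,  0.02172144,  0.00171418]), 'opening': 0.08520735194859937} 0.0187
scene 384.0952889772919 [1.16619486 0.22355056 0.81735388]
scene cover_mid 0.81 [0.4144 0.1997 0.0104] [399. 179.]
scene cover_mid 0.68 [0.3913 0.4332 0.011 ] [485. 193.]
scene cover_mid 0.63 [0.5562 0.4588 0.01  ] [491. 245.]
scene mouth 0.98 [ 0.5036 -0.2008  0.0404] [254. 160.]
scene small_cover_mid 0.87 [0.5605 0.1726 0.0151] [378. 215.]
scene small_cover_mid 0.17 [0.4459 0.1045 0.0112] [363. 178.]
scene enclosure 0.68 [ 0.5042 -0.1982 -0.0011] [257. 171.]
top 407.1312964526986 [0.43802149 0.03387137 1.19576669]
top cover_mid 0.91 [0.3941 0.4388 0.0073] [184. 251.]
top cover_mid 0.78 [0.5629 0.4613 0.007 ] [178. 194.]
top cover_mid 0.61 [0.3922 0.2975 0.0121] [232. 252.]
top mouth 0.65 [ 0.5118 -0.1935  0.0376] [403. 210.]
top small_cover_mid 0.6 [0.5612 0.1772 0.0125] [274. 194.]
top enclosure 0.85 [ 0.5058 -0.1934  0.0013] [401. 213.]
```

```bash
python3 - <<'E'
from h import *
a=cv2.imread('pics/scene0.png');b=cv2.imread('pics/top0.png')
cv2.imwrite('pics/b1.png',cv2.resize(a,(800,500)))
cv2.imwrite('pics/b2.png',cv2.resize(b[150:300,150:450],(800,400),interpolation=cv2.INTER_CUBIC))
E
```

```text
(no output)
```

View pics/b1.png

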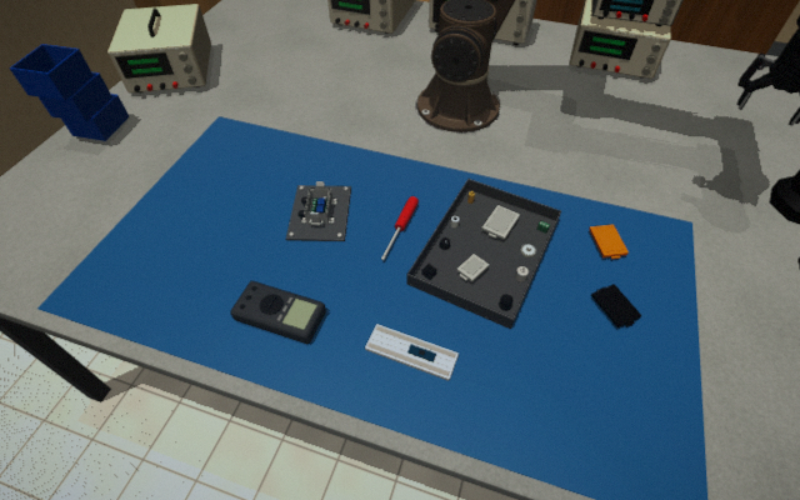

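View pics/b2.png

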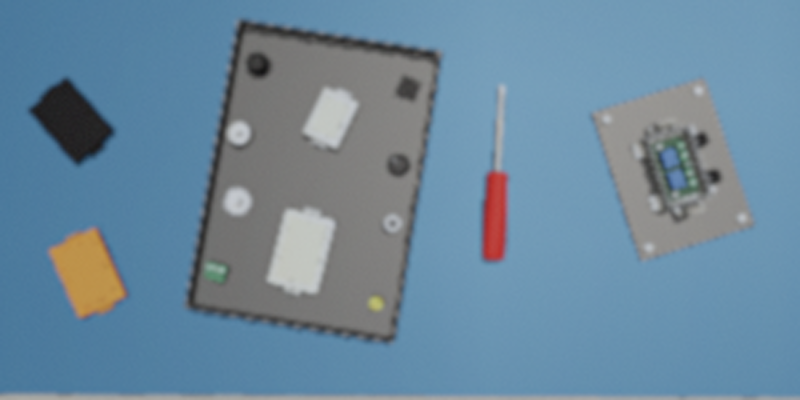

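Candidates in the top picture: orange cover (183,252) and black cover (177,195), both lying on the bench; light grey large cover in the tray (263,244); light grey small cover in the tray (274,194). The large light grey one in the tray is the one described. I'll measure it next, along with the plate.

```bash
cat > m.py <<'E'
from h import *
def rect(im,mask,n,z,uv):
    k,l,s,c=cv2.connectedComponentsWithStats(mask.astype(np.uint8))
    i=l[int(uv[1]),int(uv[0])]; 
    if i==0:
        i=min((j for j in range(1,k) if s[j,4]>30),key=lambda j:np.hypot(*(c[j]-uv)))
    v,u=np.where(l==i); P=np.array([ray(n,q,z)[:2] for q in zip(u,v)])
    (cx,cy),(a,b),th=cv2.minAreaRect((P*1000).astype(np.float32))
    d=P-P.mean(0); e=np.linalg.eigh(d.T@d)[1][:,1]; 
    print(n,len(u),'rect',cx,cy,a,b,th,'mean',P.mean(0)*1000,'pca yaw',np.degrees(np.arctan(e[1]/e[0])))
    return l==i
E
python3 - <<'E'
from m import *
im={n:cv2.cvtColor(cv2.imread(f'pics/{n}0.png'),cv2.COLOR_BGR2RGB) for n in('scene','top')}
for n,uv in(('top',(263,244)),('scene',(399,177))):
    a=im[n].astype(int); print(a[uv[1],uv[0]])
    rect(a,(a.min(2)>150)&(a.max(2)-a.min(2)<40),n,.023,uv)
a=im['top'].astype(int); hsv=cv2.cvtColor(im['top'],cv2.COLOR_RGB2HSV)
m=((a[:,:,2]-a[:,:,0])<30).astype(np.uint8); m=cv2.morphologyEx(m,cv2.MORPH_CLOSE,np.ones((9,9)))
rect(a,m,'top',.006,(385,205))
cv2.imwrite('pics/m.png',m*255)
# refined mouth/cover from look_for
n='top'; snap(n,'t1.png')
for k in('cover_mid','mouth','enclosure','clip_a','clip_b','tray'):
  for d in finder.look_for(k,n)[:3]+finder.pinpoint(k,n)[:3]: P=w(n,d['xyz']); print(k,round(d['score'],2),P.round(4),proj(n,P).round(1))
c0=cv2.resize(cv2.imread('pics/top0.png')[215:275,230:300],(400,343),interpolation=cv2.INTER_CUBIC)
c1=cv2.resize(cv2.imread('pics/top0.png')[175:250,370:435],(400,461),interpolation=cv2.INTER_CUBIC)
o=np.zeros((461,800,3),np.uint8);o[:343,:400]=c0;o[:,400:]=c1;cv2.imwrite('pics/b3.png',o)
E
```

```text
[194 198 192]
top 597 rect 417.9223937988281 206.10711669921875 57.11894607543945 90.81995391845703 76.05878448486328 mean [417.25564485 206.29892129] pca yaw -14.32186122526171
[156 157 148]
scene 71 rect 416.3282470703125 203.6653289794922 49.52158737182617 76.19085693359375 75.33146667480469 mean [431.0311182  212.24574057] pca yaw -34.45340815592428Traceback (most recent call last):
  File "<stdin>", line 8, in <module>
  File "m.py", line 7, in rect
    v,u=np.where(l==i); P=np.array([ray(n,q,z)[:2] for q in zip(u,v)])
                                    ~~~^^^^^^^
  File "h.py", line 11, in ray
    K,R,t=cal(n); d=R.T@np.linalg.inv(K)@np.array([uv[0],uv[1],1.]); o=-R.T@t
          ~~~^^^
  File "h.py", line 4, in cal
    c=eyes.get_calibration(n); K=np.array([[c['fx'],0,c['cx']],[0,c['fy'],c['cy']],[0,0,1]])
ValueError: time passes only in moves, steps and waits
```

```bash
sed -i 's/^def cal(n):/import functools\n@functools.lru_cache(None)\ndef cal(n):/' h.py
python3 - <<'E'
from m import *
n='top'; I=eyes.snapshot(n); cv2.imwrite('pics/t1.png',I[:,:,::-1]); a=I.astype(int)
for k in('cover_mid','mouth','enclosure','clip_a','clip_b'):
  for d in finder.pinpoint(k,n)[:3]: P=w(n,d['xyz']); print(k,round(d['score'],2),P.round(4),proj(n,P).round(1))
m=((a[:,:,2]-a[:,:,0])<25).astype(np.uint8); m[:,:355]=0; m[250:]=0; m[:,450:]=0
m=cv2.morphologyEx(m,cv2.MORPH_CLOSE,np.ones((9,9)))
rect(a,m,'top',.006,(385,205))
c0=cv2.resize(I[215:275,230:300,::-1],(400,343),interpolation=cv2.INTER_CUBIC)
c1=cv2.resize(I[175:250,370:435,::-1],(400,461),interpolation=cv2.INTER_CUBIC)
o=np.zeros((461,800,3),np.uint8);o[:343,:400]=c0;o[:,400:]=c1;cv2.imwrite('pics/b3.png',o)
n='scene'; snap(n,'s1.png')
for k in('mouth','clip_a','clip_b'):
  for d in finder.pinpoint(k,n)[:3]: P=w(n,d['xyz']); print(k,round(d['score'],2),P.round(4),proj(n,P).round(1))
E
```

```text
cover_mid 0.98 [0.4169 0.2048 0.0141] [263.6 243.7]
cover_mid 0.82 [0.5566 0.4583 0.0095] [178.8 195.8]
cover_mid 0.61 [0.3893 0.4414 0.0096] [182.4 253.1]
mouth 0.69 [ 0.5073 -0.1953  0.0375] [403.7 211.9]
enclosure 0.9 [ 0.5096 -0.1978  0.0009] [402.  211.8]Traceback (most recent call last):
  File "<stdin>", line 4, in <module>
ValueError: it knows: breadboard_mid, cover_mid, enclosure, gear_mid, gland_mid, heatsink_mid, knob_mid, motor_mid, mouth, multimeter_mid, screwdriver_grip, small_cover_mid, spacer_mid, standoff_mid, terminal_mid
```

```bash
python3 - <<'E'
from m import *
n='top'; I=cv2.imread('pics/t1.png')[:,:,::-1]; a=I.astype(int)
m=((a[:,:,2]-a[:,:,0])<25).astype(np.uint8); m[:,:368]=0; m[250:]=0; m[:,450:]=0
m=cv2.morphologyEx(m,cv2.MORPH_CLOSE,np.ones((9,9)))
mm=rect(a,m,'top',.006,(385,205))
c0=cv2.resize(I[215:275,230:300,::-1],(400,343),interpolation=cv2.INTER_CUBIC)
c1=cv2.resize(I[175:250,370:435,::-1],(400,461),interpolation=cv2.INTER_CUBIC)
c2=cv2.resize(np.uint8(mm)[175:250,370:435]*255,(100,116))
o=np.zeros((461,800,3),np.uint8);o[:343,:400]=c0;o[:,400:]=c1;o[345:461,:100]=c2[...,None];cv2.imwrite('pics/b3.png',o)
E
```

```text
top 2579 rect 506.55340576171875 -196.10198974609375 168.68577575683594 129.25390625 17.258968353271484 mean [ 506.00264827 -196.17794637] pca yaw 17.54171855347447
```

View pics/b3.png

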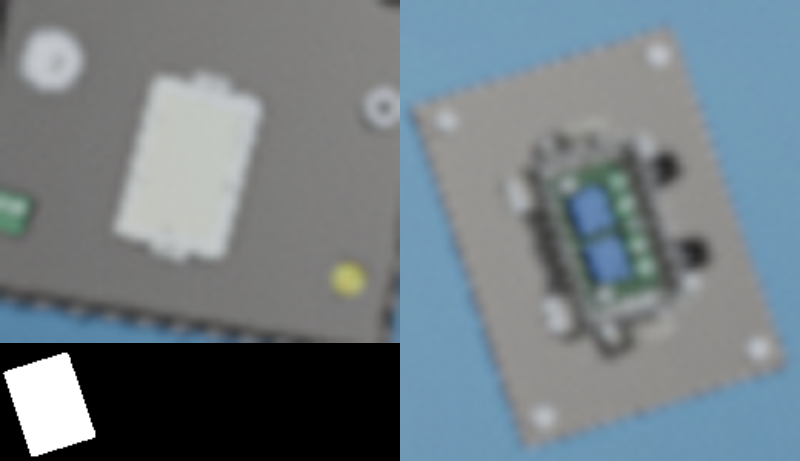

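The crop shows the light grey cap with its end lugs at top pixel (263,244) and the enclosure at (403,211). Measurements:
- **Cover:** (0.4175, 0.206), yaw -14.2°. The 91 x 57 mm outline including lugs matches the description.
- **Plate:** (0.506, -0.196), yaw 17.4°. Its 169 x 129 mm outline also matches.

Moving over the cover.

move_arm:
  motion:
    - [[0.027,0.028,0.005,0,0,0,-1],[0.054,0.056,0.012,0,0,0,-1],[0.081,0.084,0.02,0,0,0,-1],[0.108,0.112,0.03,0,0,-1.3,-1],[0.135,0.14,0.04,0,0,-1.3,-1],[0.162,0.168,0.05,0,0,-1.3,-1],[0.189,0.196,0.06,0,0,-1.3,-1],[0.216,0.224,0.07,0,0,-1.3,-1]]

```text
clock: 1.37
tcp_pos: [0.3289, 0.3754, 0.1613]
tool_rot: [-3.141, -0.0, -0.247]
force: [1.8, 0.1, -0.9]
opening: 0.0851
```

move_arm:
  motion:
    - [[0.027,0.028,0.01,0,0,0,-1],[0.054,0.056,0.02,0,0,0,-1],[0.081,0.084,0.03,0,0,0,-1],[0.108,0.112,0.04,0,0,0,-1],[0.125,0.13,0.05,0,0,0,-1],[0.125,0.137,0.05,0,0,0,-1],[0.125,0.137,0.05,0,0,0,-1],[0.125,0.137,0.05,0,0,0,-1]]

```text
clock: 2.03
tcp_pos: [0.4164, 0.2139, 0.1117]
tool_rot: [-3.141, -0.0, -0.248]
force: [0.0, 1.1, 0.2]
opening: 0.0857
```

```bash
cat >> h.py <<'E'
def go(x,y,z,yaw):
    from scipy.spatial.transform import Rotation as Ro
    o=telemetry.get_obs(); R=Ro.from_euler('xyz',o['tool_rot']); T=Ro.from_euler('xyz',[np.pi,0,np.radians(yaw)])
    print('clock',o['clock'],'tcp',o['tcp_pos'].round(4),'rpy',np.degrees(o['tool_rot']).round(2),'F',o['force'].round(1),'op',o['opening'].round(4))
    print('shift mm',(R.inv().apply(np.array([x,y,z])-o['tcp_pos'])*1000).round(1),'turn',np.degrees((R.inv()*T).as_rotvec()).round(2))
E
python3 -c "
from h import *
go(.4175,.206,.06,-14.2)"
```

```text
Traceback (most recent call last):
  File "h.py", line 20, in go
    print('clock',o['clock'],'tcp',o['tcp_pos'].round(4),'rpy',np.degrees(o['tool_rot']).round(2),'F',o['force'].round(1),'op',o['opening'].round(4))
                                                                                                                               ^^^^^^^^^^^^^^^^^^
AttributeError: 'float' object has no attribute 'round'
```

move_arm:
  motion:
    - [[0.003,0.0075,0.01,0,0,0,-1],[0.003,0.0075,0.03,0,0,0,-1],[0.003,0.0075,0.055,0,0,0,-1],[0.003,0.0075,0.08,0,0,0,-1],[0.003,0.0075,0.097,0,0,0,-1],[0.003,0.0075,0.107,0,0,0,-1],[0.003,0.0075,0.107,0,0,0,-1],[0.003,0.0075,0.107,0,0,0,-1]]

```text
clock: 2.7
tcp_pos: [0.4171, 0.2069, 0.0045]
tool_rot: [3.141, -0.0, -0.245]
force: [-0.6, 0.5, 0.8]
opening: 0.0855
```

```bash
sed -i "s/o\['opening'\].round(4)/round(o['opening'],4)/" h.py
python3 - <<'E'
from h import *
go(.4175,.206,.004,-14.2)
a=snap('scene','s2.png')
cv2.imwrite('pics/b4.png',cv2.resize(a[130:260,310:470,::-1],(800,600),interpolation=cv2.INTER_CUBIC)[:, :])
E
```

```text
clock 2.7 tcp [0.4171 0.2069 0.0045] rpy [179.98  -0.   -14.05] F [-0.6  0.5  0.8] op 0.0855
shift mm [0.6 0.8 0.5] turn [ 0.02 -0.    0.15]
```

View pics/b4.png

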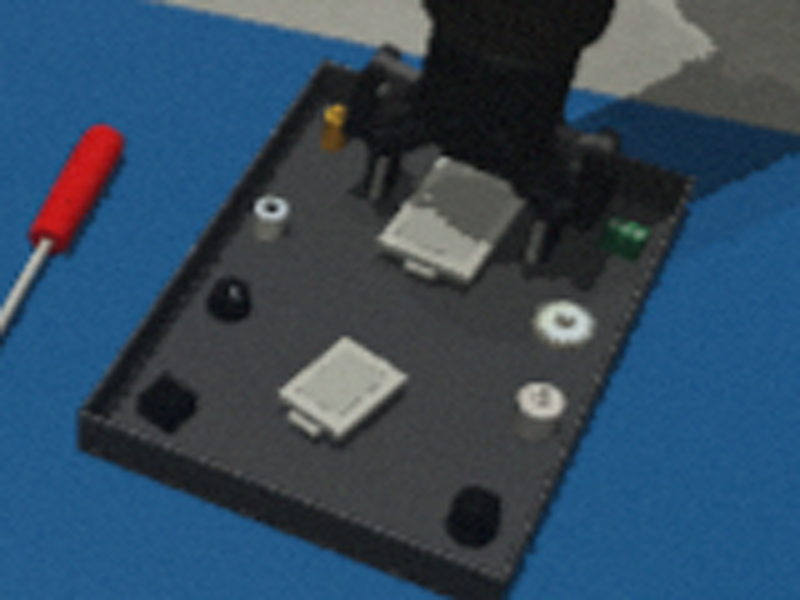

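The fingers straddle the large grey cover (crop about (450,215)), clear of the neighbouring parts. Closing now, then a small lift.

move_arm:
  motion:
    - [[0.0005,0.0005,0,0,0,0,1],[0.0005,0.0005,0,0,0,0,1],[0.0005,0.0005,0,0,0,0,1],[0.0005,0.0005,0,0,0,0,1],[0.0005,0.0005,0,0,0,0,1],[0.0005,0.0005,0,0,0,0,1],[0.0005,0.0005,0,0,0,0,1],[0.0005,0.0005,0,0,0,0,1]]

```text
clock: 3.42
tcp_pos: [0.4182, 0.2058, 0.0055]
tool_rot: [-3.139, -0.001, -0.247]
force: [-2.0, 0.4, 8.6]
opening: 0.0545
```

move_arm:
  motion:
    - [[0,0,0,0,0,0,1],[0,0,-0.005,0,0,0,1],[0,0,-0.015,0,0,0,1],[0,0,-0.035,0,0,0,1],[0,0,-0.06,0,0,0,1],[0,0,-0.085,0,0,0,1],[0,0,-0.105,0,0,0,1],[0,0,-0.11,0,0,0,1]]

```text
clock: 4.08
tcp_pos: [0.4189, 0.2062, 0.1182]
tool_rot: [-3.137, -0.003, -0.247]
force: [1.0, 0.6, -0.3]
opening: 0.0542
```

```bash
python3 - <<'E'
from h import *
go(.506,-.1960,.115,17.4)
a=snap('scene','s3.png'); 
for d in finder.pinpoint('cover_mid','scene')[:4]: print(round(d['score'],2),w('scene',d['xyz']).round(4))
cv2.imwrite('pics/b5.png',cv2.resize(a[100:230,310:470,::-1],(800,600),interpolation=cv2.INTER_CUBIC))
E
```

```text
clock 4.0833 tcp [0.4189 0.2062 0.1182] rpy [-179.71   -0.18  -14.14] F [ 1.   0.6 -0.3] op 0.0542
shift mm [182.7 368.8   1.9] turn [ -0.23  -0.25 -31.54]
0.79 [0.5552 0.4593 0.0109]
0.75 [0.4141 0.2039 0.1236]
0.72 [0.3932 0.4313 0.0094]
0.52 [ 0.4624 -0.0063  0.0116]
```

View pics/b5.png

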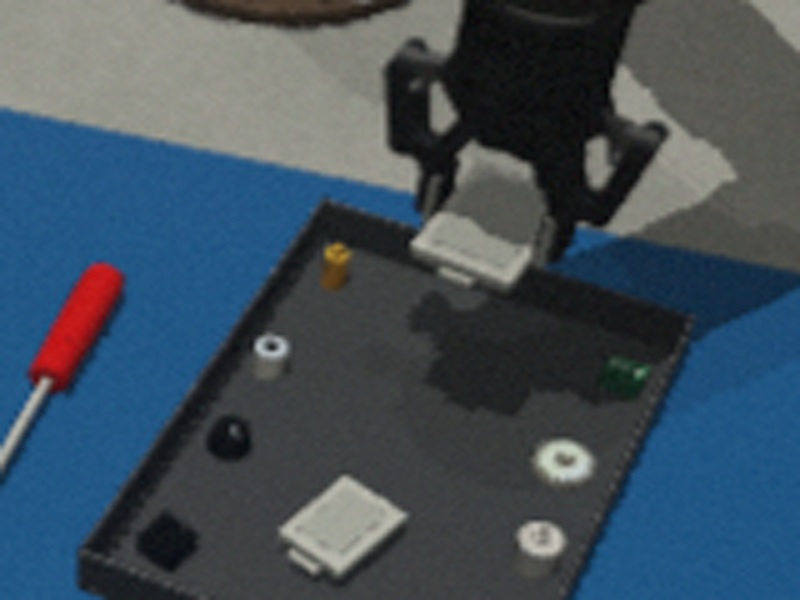

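The cover is firmly held and clear of the tray, with nothing else lifted. Moving to the enclosure.

move_arm:
  motion:
    - [[0.01,0.02,0,0,0,-2,1],[0.025,0.05,0,0,0,-6,1],[0.041,0.083,0,0,0,-10,1],[0.057,0.116,0,0,0,-15,1],[0.073,0.149,0,0,0,-20,1],[0.09,0.182,0,0,0,-25,1],[0.106,0.215,0,0,0,-29,1],[0.122,0.248,0,0,0,-31.5,1]]

```text
clock: 4.85
tcp_pos: [0.4743, -0.0672, 0.1131]
tool_rot: [-3.141, 0.002, 0.306]
force: [1.3, 0.3, -0.4]
opening: 0.0542
```

```bash
python3 -c "
from h import *
go(.506,-.1960,.090,17.4)"
```

```text
clock 4.85 tcp [ 0.4743 -0.0672  0.1131] rpy [-1.7998e+02  1.1000e-01  1.7560e+01] F [ 1.3  0.3 -0.4] op 0.0542
shift mm [ -8.6 132.4  23.1] turn [-0.02  0.11  0.16]
```

move_arm:
  motion:
    - [[-0.002,0.03,0.005,0,0,0,1],[-0.004,0.06,0.01,0,0,0,1],[-0.006,0.09,0.015,0,0,0,1],[-0.008,0.115,0.02,0,0,0,1],[-0.009,0.13,0.023,0,0,0,1],[-0.009,0.133,0.023,0,0,0,1],[-0.009,0.133,0.023,0,0,0,1],[-0.009,0.133,0.023,0,0,0,1]]

```text
clock: 5.52
tcp_pos: [0.5054, -0.1946, 0.0904]
tool_rot: [-3.141, 0.002, 0.302]
force: [0.4, 0.6, -0.2]
opening: 0.0547
```

```bash
python3 - <<'E'
from h import *
go(.506,-.1960,.065,17.4)
a=snap('scene','s4.png')
b=snap('top','t4.png')
for n in('top','scene'):
  if n=='scene': eyes.snapshot(n)
  for k in ('cover_mid','mouth'):
    for d in finder.pinpoint(k,n)[:3]: print(n,k,round(d['score'],2),w(n,d['xyz']).round(4))
o=np.zeros((600,800,3),np.uint8)
o[:400]=cv2.resize(a[110:200,200:380,::-1],(800,400),interpolation=cv2.INTER_CUBIC)
o[400:]=cv2.resize(b[170:245,250:550,::-1],(800,200),interpolation=cv2.INTER_CUBIC)
cv2.imwrite('pics/b6.png',o)
E
```

```text
clock 5.5167 tcp [ 0.5054 -0.1946  0.0904] rpy [-1.7996e+02  9.0000e-02  1.7300e+01] F [ 0.4  0.6 -0.2] op 0.0547
shift mm [ 0.2  1.5 25.4] turn [-0.04  0.09 -0.1 ]
top cover_mid 0.73 [0.3915 0.4409 0.0105]
top cover_mid 0.58 [0.5595 0.4582 0.0107]
top cover_mid 0.52 [ 0.5026 -0.1937  0.0999]
top mouth 0.16 [0.5381 0.2777 0.0135]
scene cover_mid 0.97 [ 0.503  -0.1976  0.0996]
scene cover_mid 0.79 [0.5583 0.4593 0.009 ]
scene cover_mid 0.56 [0.3931 0.4323 0.0124]
scene mouth 0.59 [ 0.5013 -0.201   0.0426]
scene mouth 0.38 [ 0.7827 -0.1568  0.0264]
```

View pics/b6.png

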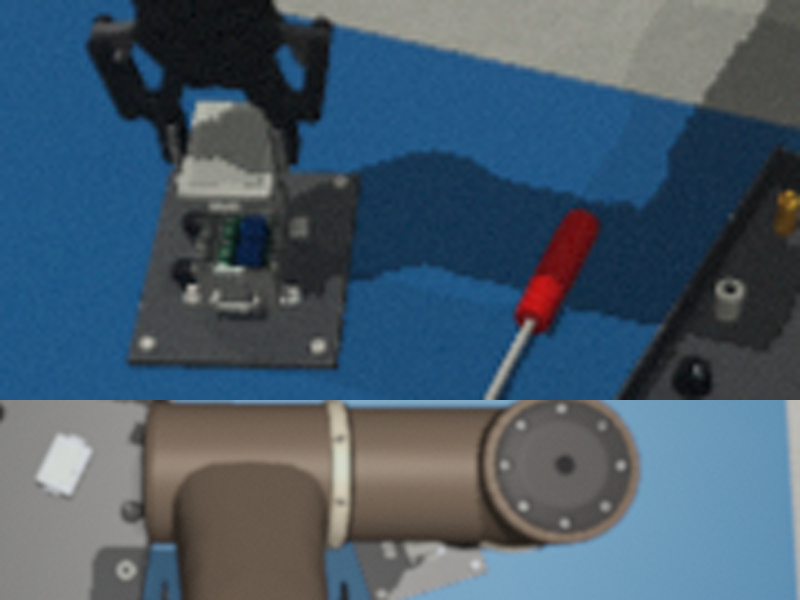

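The scene view shows the cover level above the enclosure. Both cameras say to shift about 2 mm along tool y. Correcting, then descending to just above the rim.

move_arm:
  motion:
    - [[0,0.002,0.005,0,0,0,1],[0,0.002,0.015,0,0,0,1],[0,0.002,0.025,0,0,0,1],[0,0.002,0.032,0,0,0,1],[0,0.002,0.037,0,0,0,1],[0,0.002,0.037,0,0,0,1],[0,0.002,0.037,0,0,0,1]]

```text
clock: 6.45
tcp_pos: [0.5065, -0.1968, 0.0537]
tool_rot: [-3.141, 0.001, 0.303]
force: [0.3, -0.1, 0.1]
opening: 0.0544
```

```bash
python3 - <<'E'
from h import *
go(.506,-.1960,.0325,17.4)
a=snap('scene','s5.png')
for k in ('cover_mid','mouth'):
    for d in finder.pinpoint(k,'scene')[:2]: print(k,round(d['score'],2),w('scene',d['xyz']).round(4))
c=cv2.resize(a[135:195,220:300,::-1],(800,600),interpolation=cv2.INTER_CUBIC)
# predicted outlines: blue plate at measured pose, for scene bias check
def box(cx,cy,z,L,W,yaw,col):
    y=np.radians(yaw);R=np.array([[np.cos(y),-np.sin(y)],[np.sin(y),np.cos(y)]])
    P=[proj('scene',[*(np.array([cx,cy])+R@[sx*L/2,sy*W/2]),z]) for sx,sy in((1,1),(1,-1),(-1,-1),(-1,1))]
    cv2.polylines(c,[np.int32((np.array(P)-[220,135]+.5)*10)],True,col,1)
box(.5063,-.1961,.006,.17,.13,17.4,(0,0,255)); box(.5063,-.1961,.040,.08,.05,17.4,(0,255,255))
cv2.imwrite('pics/b7.png',c)
E
```

```text
clock 6.45 tcp [ 0.5065 -0.1968  0.0537] rpy [-1.7998e+02  7.0000e-02  1.7340e+01] F [ 0.3 -0.1  0.1] op 0.0544
shift mm [-0.2 -1.  21.2] turn [-0.02  0.07 -0.06]
cover_mid 0.96 [0.556  0.4576 0.0127]
cover_mid 0.89 [ 0.5037 -0.2018  0.0605]
mouth 0.57 [ 0.5001 -0.1994  0.0436]
```

View pics/b7.png

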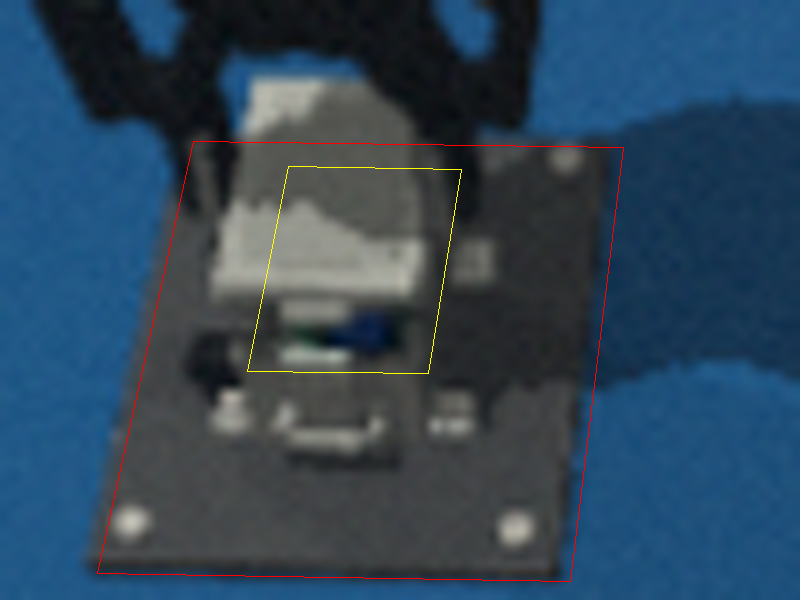

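```bash
python3 - <<'E'
from h import *
o=telemetry.get_obs(); t=o['tcp_pos']; y=o['tool_rot'][2]
R=lambda y:np.array([[np.cos(y),-np.sin(y)],[np.sin(y),np.cos(y)]])
px=lambda q:np.array(q)/10-.5+[220,135]
for z in(.061,.0625):
  for q in((211,293),(415,295)): print('cap foot corner in tool-yaw frame',((R(y).T@(ray('scene',px(q),z)[:2]-t[:2]))*1000).round(1))
yp=np.radians(17.4); m=[.5063,-.1961]
for q in((92,568),(558,577),(612,150)): print('plate',((R(yp).T@(ray('scene',px(q),.006)[:2]-m))*1000).round(1))
c=cv2.imread('pics/b7.png')
g=cv2.imread('pics/s5.png')[135:195,220:300]
c=cv2.resize(g,(800,600),interpolation=cv2.INTER_CUBIC)
def box(cx,cy,z,L,W,yaw,col):
    P=[proj('scene',[*(np.array([cx,cy])+R(yaw)@[sx*L/2,sy*W/2]),z]) for sx,sy in((1,1),(1,-1),(-1,-1),(-1,1))]
    cv2.polylines(c,[np.int32((np.array(P)-[220,135]+.5)*10)],True,col,1)
s=R(yp)@[0,-.003]
box(m[0]+s[0],m[1]+s[1],.006,.17,.13,yp,(0,0,255))
for z in(.0617,.0717): box(t[0]+s[0],t[1]+s[1],z,.082,.056,y,(0,255,0))
cv2.imwrite('pics/b8.png',c)
E
```

```text
cap foot corner in tool-yaw frame [ 30.2 -31.9]
cap foot corner in tool-yaw frame [29.7 23.6]
cap foot corner in tool-yaw frame [ 31.6 -31.5]
cap foot corner in tool-yaw frame [31.1 24. ]
plate [ 83.  -66.8]
plate [83.5 61.5]
plate [-84.   61.7]
```

View pics/b8.png

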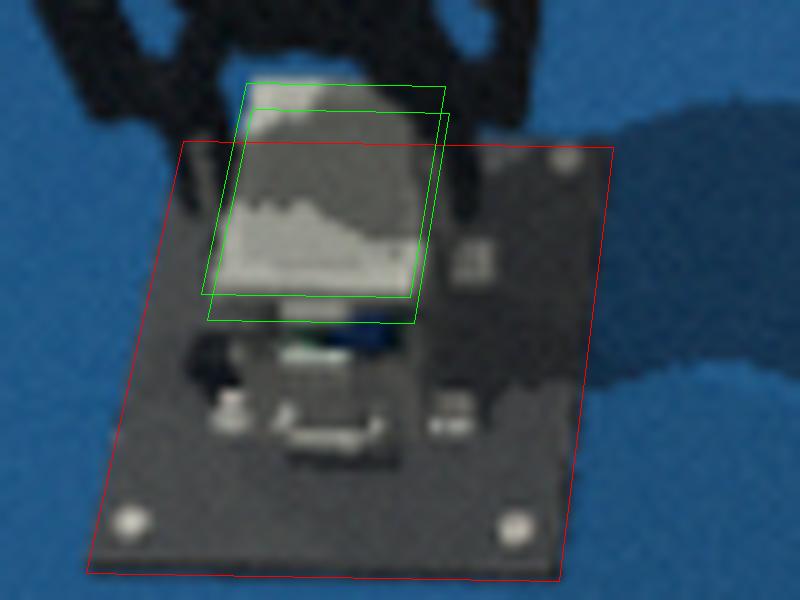

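The overlay shows the cover aligned with the plate within about 1 mm. In the scene camera the drawn plate is about 3 mm off in y, and that bias is the same for plate and cover. Nudging tool y by -1 mm and descending to feel for contact.

move_arm:
  motion:
    - [[0,-0.001,0.003,0,0,0,1],[0,-0.001,0.006,0,0,0,1],[0,-0.001,0.009,0,0,0,1],[0,-0.001,0.01,0,0,0,1],[0,-0.001,0.01,0,0,0,1],[0,-0.001,0.01,0,0,0,1]]

```text
clock: 7.1
tcp_pos: [0.5065, -0.1958, 0.0442]
tool_rot: [-3.142, 0.0, 0.303]
force: [-0.1, -0.4, -0.2]
opening: 0.0545
```

move_arm:
  motion:
    - [[0,0,0.0005,0,0,0,1],[0,0,0.001,0,0,0,1],[0,0,0.0015,0,0,0,1],[0,0,0.0015,0,0,0,1]]

```text
clock: 7.43
tcp_pos: [0.5065, -0.1958, 0.0428]
tool_rot: [-3.142, 0.0, 0.303]
force: [0.3, -0.4, -0.5]
opening: 0.0542
```

move_arm:
  motion:
    - [[0,0,0.0005,0,0,0,1],[0,0,0.001,0,0,0,1],[0,0,0.0015,0,0,0,1],[0,0,0.0015,0,0,0,1]]

```text
clock: 7.77
tcp_pos: [0.5064, -0.1958, 0.0412]
tool_rot: [-3.142, 0.0, 0.303]
force: [-0.7, 0.3, 0.8]
opening: 0.0547
```

move_arm:
  motion:
    - [[0,0,0.0005,0,0,0,1],[0,0,0.001,0,0,0,1],[0,0,0.0015,0,0,0,1],[0,0,0.0015,0,0,0,1]]

```text
clock: 8.1
tcp_pos: [0.5067, -0.1959, 0.0401]
tool_rot: [3.141, -0.0, 0.303]
force: [-0.9, -0.9, 2.5]
opening: 0.0545
```

move_arm:
  motion:
    - [[0,0,0.0005,0,0,0,1],[0,0,0.001,0,0,0,1],[0,0,0.0015,0,0,0,1],[0,0,0.0015,0,0,0,1]]

```text
clock: 8.43
tcp_pos: [0.5071, -0.1961, 0.0389]
tool_rot: [3.141, -0.001, 0.303]
force: [-2.5, -0.3, 7.2]
opening: 0.0545
```

```bash
python3 - <<'E'
from h import *
go(.506,-.1960,.0325,17.4); print(telemetry.get_obs()['ft_torque'].round(2))
E
```

```text
clock 8.4333 tcp [ 0.5071 -0.1961  0.0389] rpy [ 1.7996e+02 -5.0000e-02  1.7370e+01] F [-2.5 -0.3  7.2] op 0.0545
shift mm [-1.  -0.4  6.4] turn [ 0.04 -0.05 -0.03]
[-0.34  0.58  0.05]
```

First contact came at TCP z ≈ 0.0405, which is the expected height for the lugs on the ramps. The side force is -x, so I'm nudging -0.8 mm in x while pressing on.

move_arm:
  motion:
    - [[-0.0008,0,0.0005,0,0,0,1],[-0.0008,0,0.001,0,0,0,1],[-0.0008,0,0.0015,0,0,0,1],[-0.0008,0,0.0015,0,0,0,1]]

```text
clock: 8.77
tcp_pos: [0.507, -0.1964, 0.038]
tool_rot: [3.14, -0.002, 0.303]
force: [-0.9, -1.3, 9.8]
opening: 0.0544
```

move_arm:
  motion:
    - [[0,0,0.0005,0,0,0,1],[0,0,0.001,0,0,0,1],[0,0,0.0015,0,0,0,1],[0,0,0.0015,0,0,0,1]]

```text
clock: 9.1
tcp_pos: [0.5069, -0.1964, 0.0364]
tool_rot: [3.14, -0.002, 0.303]
force: [-1.3, -0.6, 10.1]
opening: 0.0545
```

```bash
python3 - <<'E'
from h import *
go(.506,-.1960,.0325,17.4); print(telemetry.get_obs()['ft_torque'].round(2))
E
```

```text
clock 9.1 tcp [ 0.5069 -0.1964  0.0364] rpy [ 1.7992e+02 -1.2000e-01  1.7370e+01] F [-1.3 -0.6 10.1] op 0.0545
shift mm [-0.8 -0.7  3.9] turn [ 0.08 -0.12 -0.03]
[-0.39  0.39 -0.03]
```

move_arm:
  motion:
    - [[0,0,0.0005,0,0,0,1],[0,0,0.001,0,0,0,1],[0,0,0.0015,0,0,0,1],[0,0,0.0015,0,0,0,1]]

```text
clock: 9.43
tcp_pos: [0.5062, -0.1966, 0.0335]
tool_rot: [3.141, -0.001, 0.303]
force: [1.9, -4.6, -3.2]
opening: 0.0544
```

move_arm:
  motion:
    - [[0,0,0.0005,0,0,0,1],[0,0,0.001,0,0,0,1],[0,0,0.0015,0,0,0,1],[0,0,0.0015,0,0,0,1]]

```text
clock: 9.77
tcp_pos: [0.5063, -0.1965, 0.0328]
tool_rot: [3.141, -0.001, 0.303]
force: [-0.2, -4.9, 3.3]
opening: 0.054
```

move_arm:
  motion:
    - [[0,0,0.0005,0,0,0,1],[0,0,0.001,0,0,0,1],[0,0,0.0015,0,0,0,1],[0,0,0.0015,0,0,0,1]]

```text
clock: 10.1
tcp_pos: [0.5064, -0.1965, 0.0327]
tool_rot: [3.14, -0.001, 0.303]
force: [-4.6, -3.0, 19.5]
opening: 0.0543
```

The force fell from 10 N to about -3 N (snap), then the cover stopped at 0.0327, 8 mm below first contact as expected. Pressing a little more to bed the seal, then checking.

move_arm:
  motion:
    - [[0,0,0.0004,0,0,0,1],[0,0,0.0008,0,0,0,1],[0,0,0.0008,0,0,0,1],[0,0,0.0008,0,0,0,1],[0,0,0.0008,0,0,0,1],[0,0,0.0008,0,0,0,1],[0,0,0.0008,0,0,0,1],[0,0,0.0008,0,0,0,1]]

```text
clock: 10.77
tcp_pos: [0.5064, -0.1965, 0.0327]
tool_rot: [3.14, -0.002, 0.304]
force: [-6.6, 0.0, 26.6]
opening: 0.0544
```

```bash
python3 - <<'E'
from h import *
go(.506,-.1960,.0325,17.4); print(telemetry.get_obs()['ft_torque'].round(2))
a=snap('scene','s6.png')
for k in ('cover_mid','enclosure'):
    for d in finder.pinpoint(k,'scene')[:3]: print(k,round(d['score'],2),w('scene',d['xyz']).round(4))
go(.506,-.1960,.0325,17.4)
cv2.imwrite('pics/b9.png',cv2.resize(a[135:195,220:300,::-1],(800,600),interpolation=cv2.INTER_CUBIC))
E
```

```text
clock 10.7667 tcp [ 0.5064 -0.1965  0.0327] rpy [ 1.7991e+02 -9.0000e-02  1.7400e+01] F [-6.6  0.  26.6] op 0.0544
shift mm [-0.3 -0.6  0.2] turn [ 0.09 -0.09 -0.  ]
[0.08 2.71 0.02]
cover_mid 0.92 [0.5572 0.4592 0.0076]
cover_mid 0.83 [0.39   0.4339 0.0119]
cover_mid 0.63 [ 0.5048 -0.1999  0.0389]
enclosure 0.58 [ 0.5008 -0.1994 -0.002 ]
clock 10.9167 tcp [ 0.5065 -0.1965  0.0327] rpy [ 1.7991e+02 -1.0000e-01  1.7400e+01] F [-7.2 -0.8 26.9] op 0.0545
shift mm [-0.3 -0.7  0.2] turn [ 0.09 -0.1   0.  ]
```

View pics/b9.png

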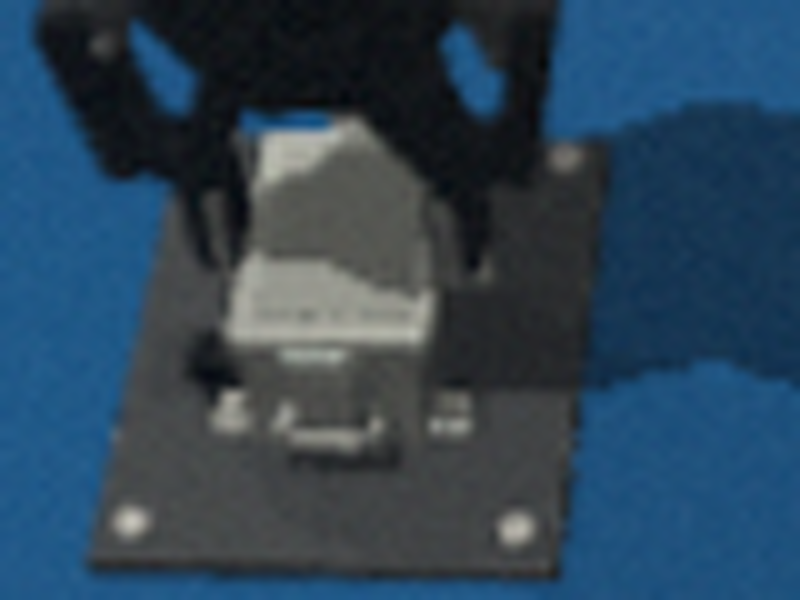

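The image shows the cap seated down on the rim at crop (330,240) with the +x clip at its edge (315,352). The push leans towards -x: Fx is -7 N and My is 2.7 N m. I'll relieve the sideways offset.

move_arm:
  motion:
    - [[0.0004,0,0,0,0,0,1],[0.0008,0,0,0,0,0,1],[0.0008,0,0,0,0,0,1],[0.0008,0,0,0,0,0,1],[0.0008,0,0,0,0,0,1],[0.0008,0,0,0,0,0,1]]

```text
clock: 11.42
tcp_pos: [0.5074, -0.1963, 0.0326]
tool_rot: [3.14, -0.002, 0.304]
force: [-6.3, -0.8, 26.4]
opening: 0.0547
```

```bash
python3 - <<'E'
from h import *
go(.506,-.1960,.0325,17.4); print(telemetry.get_obs()['ft_torque'].round(2))
E
```

```text
clock 11.4167 tcp [ 0.5074 -0.1963  0.0326] rpy [ 1.799e+02 -1.100e-01  1.741e+01] F [-6.3 -0.8 26.4] op 0.0547
shift mm [-1.3 -0.7  0.1] turn [ 0.1  -0.11  0.01]
[-0.07  2.5  -0.02]
```

```bash
python3 - <<'E'
from h import *
a=snap('scene','s7.png')
c=cv2.resize(a[140:188,230:290,::-1],(800,600),interpolation=cv2.INTER_CUBIC); s=800/60
y=np.radians(17.4);R=np.array([[np.cos(y),-np.sin(y)],[np.sin(y),np.cos(y)]])
b=R@[-.0018,-.0026]; m=np.array([.5063,-.1961])+b
o=telemetry.get_obs()
def poly(pts,col):
    P=[proj('scene',[*(m+R@p[:2]),p[2]]) for p in pts]
    cv2.polylines(c,[np.int32((np.array(P)-[230,140]+.5)*s)],True,col,1)
X,Y=.041,.028
for z in(.04,.05): poly([(X,Y,z),(X,-Y,z),(-X,-Y,z),(-X,Y,z)],(0,255,0))
poly([(X,Y,.055),(X,-Y,.055),(-X,-Y,.05),(-X,Y,.05)],(0,0,255))
poly([(.0455,.009,.04),(.0455,-.009,.04),(X,-.009,.04),(X,.009,.04)],(255,255,0))
cv2.imwrite('pics/b10.png',c)
E
```

```text
(no output)
```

View pics/b10.png

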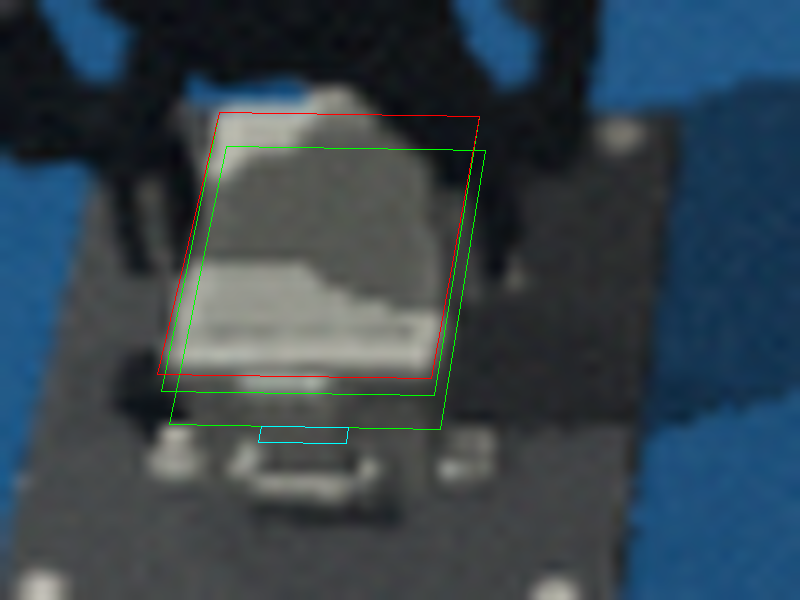

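My overlay used 13.3 for the vertical scale when the crop's was 12.5. With that corrected, the home outline (front edge 368, rear edge 106) matches the picture. I'll redraw it correctly to be sure. I'll also rock the tool 0.4° towards +x to centre the push and test that end.

move_arm:
  motion:
    - [[0,0,0,0,-0.2,0,1],[0,0,0,0,-0.4,0,1],[0,0,0,0,-0.4,0,1],[0,0,0,0,-0.4,0,1],[0,0,0,0,-0.4,0,1],[0,0,0,0,-0.4,0,1]]

```text
clock: 11.97
tcp_pos: [0.5075, -0.1963, 0.0327]
tool_rot: [3.14, 0.005, 0.304]
force: [-5.7, -1.1, 26.0]
opening: 0.0544
```

```bash
python3 - <<'E'
from h import *
go(.506,-.1960,.0325,17.4); print(telemetry.get_obs()['ft_torque'].round(2))
a=snap('scene','s8.png')
c=cv2.resize(a[140:185,230:290,::-1],(800,600),interpolation=cv2.INTER_CUBIC); s=800/60
y=np.radians(17.4);R=np.array([[np.cos(y),-np.sin(y)],[np.sin(y),np.cos(y)]])
m=np.array([.5063,-.1961])+R@[-.0018,-.0026]
def poly(pts,col):
    P=[proj('scene',[*(m+R@p[:2]),p[2]]) for p in pts]
    cv2.polylines(c,[np.int32((np.array(P)-[230,140]+.5)*s)],True,col,1)
X,Y=.041,.028
for z in(.04,.05): poly([(X,Y,z),(X,-Y,z),(-X,-Y,z),(-X,Y,z)],(0,255,0))
poly([(X,Y,.0545),(X,-Y,.0545),(-X,-Y,.05),(-X,Y,.05)],(0,0,255))
cv2.imwrite('pics/b11.png',c)
E
```

```text
clock 11.9667 tcp [ 0.5075 -0.1963  0.0327] rpy [179.9    0.28  17.4 ] F [-5.7 -1.1 26. ] op 0.0544
shift mm [-1.3 -0.8  0.2] turn [0.1  0.28 0.  ]
[-0.09  2.39 -0.03]
```

View pics/b11.png

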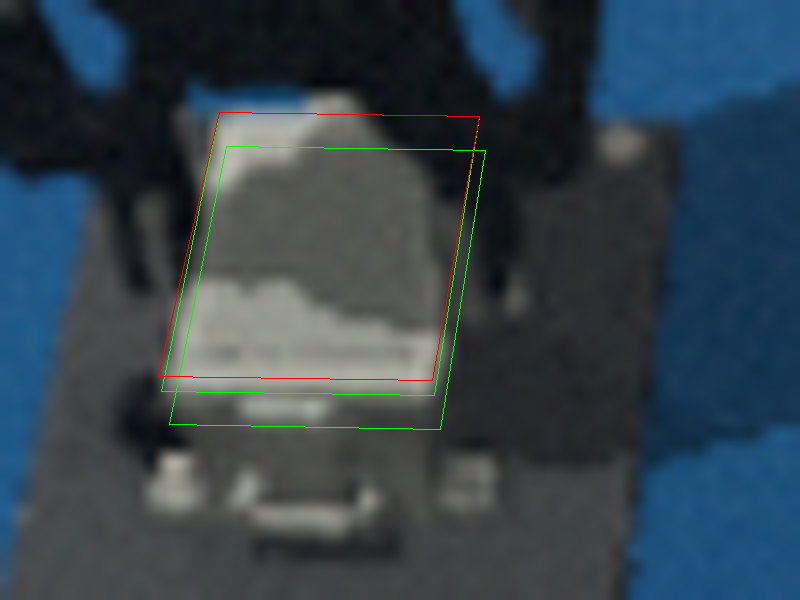

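With the scale corrected, the picture matches the home outline: front edge at 395 against 393 predicted (379 if that end were up), rear edge at 110 against 113. The +x clip's tip shows over the lug at (285,408). The push is steady at 26 N, so I'm handing in.

```bash
python3 - <<'E'
from h import *
print(order.sign_off()); go(.506,-.196,.0325,17.4)
E
```

```text
the job is handed in; nothing more can be done
None
the job is handed in; nothing more can be done
```

I took the large light grey cover from the tray, set it on the enclosure and pressed it through the clips. I handed the job in with the gripper still pushing down at about 26 N; sign-off gives no verdict.

- **Closing:** The lugs first touched at TCP z ≈ 0.0405. The force rose to 10 N, dropped suddenly to about -3 N, and the cover stopped at 0.0327, close to the expected 8 mm of travel.
- **Position check:** In the last picture the cap's front and rear edges were within a few crop pixels (under about 1 mm) of the predicted home outline. That rules out the +x end still being up.
- **Clips:** I couldn't measure their angles. That both are back rests on the force drop and the level cap; in the picture only the +x clip's tip shows over its lug.
- **Not fully explained:** A side force of about -6 N in x and a 2.4 N m moment stayed on the wrist. Shifting 0.8 mm and tilting 0.4° hardly changed either. So the push may bear more on the -x end.
- **Disagreement:** The scene camera sits about 3 mm off the top camera in y, so I compared the cover with the plate within the same picture.

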